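# Function-test the emergency stop of a lab rig

## Robot

A 6-joint arm with a two-finger parallel gripper is mounted at the origin on the work surface. World frame = base frame: x ahead of the robot, y to its left, z up, the work surface at z = 0. Lengths are in m, angles in rad, forces in N, time in s.
With the tool pointing down it reaches from about 0.225 to 0.875 m from the base axis. Payload 3.4 kg.
Tool frame: the origin (TCP) lies between the finger pads; the fingertips stand 14 mm ahead of it and the grasp point (between the pads) lies 5 mm behind it; z points along the fingers, y is the direction in which the jaws open and shut (so a half turn about z gives the same grasp; the last joint's range is limited). The gripper opens to 85 mm and grips with 20 to 120 N. Pads are 22 mm wide; open, the fingers measure 114 mm over their backs; the gripper's body (76 mm by 85 mm) begins 54 mm behind the grasp point. The pads swing forward as they close: fully open they stand 13 mm farther back than shut.
Start: joints at [-1.252, 0.276, 1.505, -0, 1.361, -0.121], TCP at [0.245, -0.52, 0.245] pointing down, gripper open.
Joint ranges: [-2.89, 2.89], [-0.75, 2.08], [0.22, 2.7], [-1.18, 4.32], [0.11, 2.71], [-2.7, 2.7]. Speed limits (rad/s): [2.57, 2.57, 3.14, 3.14, 3.14, 3.14].

## Interface

Orientations are given as a unit quaternion [w, x, y, z].
In Python, from rig import manip, get_image, job gives the robot as it stands. The module is installed in compiled form; this text tells all that it offers.
- The arm moves only by the tool step_arm, never from a script. Its argument "moves" is one flat list of numbers, 5 for each row, row after row: the shift along the tool's x, y, z as a fraction of full scale, then the turn about the tool's z as a fraction of full scale, then the gripper's target within -1 to 1 (shut at 1, half-way at 0, fully open at -1). In form: [dx, dy, dz, twist, hand, dx, dy, dz, twist, hand, ...]. A call has 1 to 5 rows; each row is the pose to reach, as a shift and turn from the pose commanded when the call began, along the tool's axes at that moment, turning the shorter way round; what a row does not reach only later rows make up. Full scale, the value 1, is 500 mm for a shift and pi rad for a turn. A row lasts 1/10 s, in which the tool goes at most 50 mm and 8.59 degrees, less where a joint would pass 70% of its speed; a pose out of reach is approached as far as the arm can. A call with a number of a shift or a turn outside -1 to 1 is refused whole. A call with a gripper value outside its range is refused whole. The fingers move at their own pace and stop on an object; "force" is the grip in N (left out, the last holds). Time passes only in rows, so rows that repeat a pose let the fingers close. It gives the time, the measured TCP pose, the force and the opening at its end, in the units of the state.
- manip.get_state(): the state, without advancing time (a new reading comes with each control period).
- get_image(name): name is "side" or "top" or "wrist"; returns a dict with "frame" (384x512x3 uint8, blue, green, red), "fx", "fy", "cx", "cy" (pixels), "k1" (the pictures are not rectified: a ray, as slopes to the right and down, at radius r is drawn at 1 + k1 r^2 times it, then the intrinsics apply), "rvec" (rotation vector, rad) and "tvec" (3), from world to camera coordinates, as OpenCV has them; the wrist camera has in their place "T_tool_cam" (4x4, takes a point from camera to tool coordinates, whose origin is the TCP and whose axes are the flange's). Camera axes: x right, y down, z forward; pixel columns grow to the right and rows downward; lengths in m; the calibration is good to about 2 mm. A picture is of the moment at which its call begins: read the wrist's pose just before it. There is no depth.
- job.sign_off(): hands the job in, once; it reports no verdict.
The state is a dict: "clock": time; "qpos": joint angles; "qd": joint speeds; "effort": joint torques, N m; "position": TCP position; "ee_rot": TCP orientation; "contact_force": force on the tool from outside, world axes, zero at the start; "moment": the same for the moment, N m; "width": finger opening in m.
Only numpy, scipy, OpenCV 4.12 (cv2) and the standard library are available. Lean on these libraries where they do the work, as an engineer would, in place of code of your own. Each camera call takes 0.05 s, during which the arm holds its last target. There are 200 camera calls.

## Task

Test the emergency stop on the yellow box without gripping anything: with the fingertips, press its red mushroom button in until it latches, then push one of its wings round clockwise until the button springs back out, and then press the green button on the same box to re-arm the rig. Press and push gently, do not press the green button while the stop is latched, and leave the grey stop box and the loose things standing about as they are; finish clear of everything.

Things in the scene. Friction and masses are not known exactly. Their poses are not given: they have to be found in the camera images.
- stop_top (a point): Centre of the flat top (24 mm across) of the red mushroom head on the YELLOW stop box, the one to test; 97 mm above the bench while out, 89 mm when pressed in. The point's x axis runs along the head's wings (from wing b to wing a), z is up. White arrows on the head point clockwise, the direction of release
- stop_box: The yellow stop box, bolted to the bench, 100 (x) x 170 (y) x 55 (z) mm; its place and yaw differ each time. Origin at the middle of its underside. Mushroom axis at y = +38 mm, green button at y = -52 mm, wings at rest along x. A black collar 40 mm across and 10 mm high stands under the head
- stop_wing_a (a point): Middle of the top face of one wing of the yellow box's red head, 34 mm from its axis; turns and sinks with the head. The head is a 48 mm round dome with two flat wings on opposite sides, 84 mm tip to tip, 14 mm wide, 14 mm tall: tops 89 mm, undersides 75 mm above the bench, 8 mm lower when pressed in
- stop_wing_b (a point): The same on the opposite wing, 34 mm from the axis on the other side. A fingertip beside either wing, pushing its counter-clockwise side, turns the head clockwise
- stop_press (a joint): How far the yellow box's mushroom is pressed in (m): 0 = out, 0.008 = latched in at its hard stop. It yields at about 7 N; past about 5 mm it snaps in by itself and stays latched (held by about 4 N). Turning the head clockwise frees it and it springs out
- stop_twist (a joint): Twist of the yellow box's mushroom clockwise as seen from above (rad), 0 = at rest, end stop at 0.9. A light spring turns it back to 0 when let go. If latched, turning starts to raise the head at about 0.3 rad and it springs out at about 0.55 to 0.7 rad; 2 to 5 N sideways at a wing. The button cannot be pressed in while it is twisted
- stop_reset_top (a point): Centre of the top of the green push button on the yellow box, 28 mm across, 6 mm travel, fully down takes about 5 N. Black collar 44 mm across. It lies 90 mm from the mushroom's axis, on a line at right angles to the wings, 77 mm above the bench when out
- stop_reset (a joint): Travel of the green button of the yellow box (m): 0 = out, 0.006 = fully down; springs back by itself
- spare_top (a point): Top centre of the red mushroom head of the identical GREY stop box, which belongs to another rig and is to be left alone; same sizes as the yellow one
- spare_press (a joint): How far the grey box's mushroom is pressed in (m), 0 = out
- spare_twist (a joint): Twist of the grey box's mushroom (rad), 0 = at rest
- spare_reset (a joint): Travel of the grey box's green button (m), 0 = out
- vial: Bystander, loose: amber glass vial with a white cap, 26 mm across, 70 mm tall. Origin at the middle of its underside
- wash_bottle: Bystander, loose: white plastic bottle with a red cap, 60 mm across, 150 mm tall. Origin at the middle of its underside
- beaker: Bystander, loose: clear beaker, 68 mm across, 85 mm tall. Origin at the middle of its underside
- wrench: Bystander, loose: steel wrench lying flat, 150 mm long. Origin near its middle, x axis along it
- fitting: Bystander, loose: brass tube fitting standing on end, 24 mm across, 30 mm tall. Origin at the middle of its underside
- screwdriver: Bystander, loose: screwdriver lying flat, 170 mm long. Origin near its middle, x axis along it

How it is judged:
By the outcome, as a careful person would: the job done as asked, in the order asked, and still so for the second after the job is handed in, with the robot touching nothing.
It also fails if it takes over 54 s, if anything falls off the work surface, if the arm or the gripper's body presses on something with over 40 N, if the wrist force passes 120 N, or if a joint passes its speed limit or range.

## Working session

There is one attempt and no reset: what is moved stays moved. The work goes in short steps, Python scripts to look and compute and a tool call to move; the robot and the scene stay as the last step left them, time stands still between calls to the robot, and variables do not carry over. Pictures are saved under pics/ and viewed, about 8 in all and at most 12, crops included, and the job is handed in when it is done.

Besides the shell and the picture viewer there is one more tool, called after "Call:" by a JSON object that holds its "fn" and its "kwargs", one argument or row to a line. step_arm: Moves the arm, as the interface text tells. Its arguments: {"type":"object","properties":{"moves":{"type":"array","items":{"type":"number","minimum":-1,"maximum":1}},"force":{"type":"number"}},"required":["moves"]}

```bash
mkdir -p pics
cat > h.py <<'E'
import numpy as np, cv2
from rig import manip,get_image,job
from scipy.spatial.transform import Rotation as R
def st():
    s=manip.get_state(); print({k:np.round(s[k],4).tolist() for k in("clock","qpos","position","ee_rot","contact_force","width")}); return s
def cam(n):
    s=manip.get_state(); d=get_image(n)
    if n=="wrist":
        T=np.eye(4);q=s["ee_rot"];T[:3,:3]=R.from_quat([q[1],q[2],q[3],q[0]]).as_matrix();T[:3,3]=s["position"]
        W=T@np.array(d["T_tool_cam"])
    else:
        W=np.eye(4);Rm=cv2.Rodrigues(np.array(d["rvec"],float))[0];W[:3,:3]=Rm.T;W[:3,3]=-Rm.T@np.array(d["tvec"],float).ravel()
    m=dict(W=W,K=[d[k] for k in("fx","fy","cx","cy","k1")]);np.savez(f"{n}.npz",**m);return d["frame"],m
def pix(m,uv,z):
    fx,fy,cx,cy,k1=m["K"]; a=np.array([(uv[0]-cx)/fx,(uv[1]-cy)/fy]); b=a.copy()
    for _ in range(30): b=a/(1+k1*(b@b))
    d=m["W"][:3,:3]@np.array([*b,1]);o=m["W"][:3,3];return o+d*(z-o[2])/d[2]
def proj(m,P):
    fx,fy,cx,cy,k1=m["K"];p=m["W"][:3,:3].T@(np.array(P)-m["W"][:3,3]);b=p[:2]/p[2];b=b*(1+k1*(b@b));return np.array([fx*b[0]+cx,fy*b[1]+cy])
E
python3 - <<'E'
from h import *
st()
a,m=cam("top");b,_=cam("side");print(m["W"].round(3))
cv2.imwrite("pics/top.png",cv2.resize(a,(800,600),interpolation=2));cv2.imwrite("pics/side.png",b)
E
```

```text
{'clock': 0.0, 'qpos': [-1.252, 0.2766, 1.5062, 0.0, 1.3607, -0.121], 'position': [0.2446, -0.5198, 0.2444], 'ee_rot': [-0.0009, 0.9759, 0.2181, -0.0001], 'contact_force': [-0.5905, -0.9709, -0.0126], 'width': 0.0855}
[[ 0.01  -0.995  0.097  0.478]
 [-1.    -0.012 -0.018 -0.054]
 [ 0.019 -0.097 -0.995  1.255]
 [ 0.     0.     0.     1.   ]]
```

View pics/top.png

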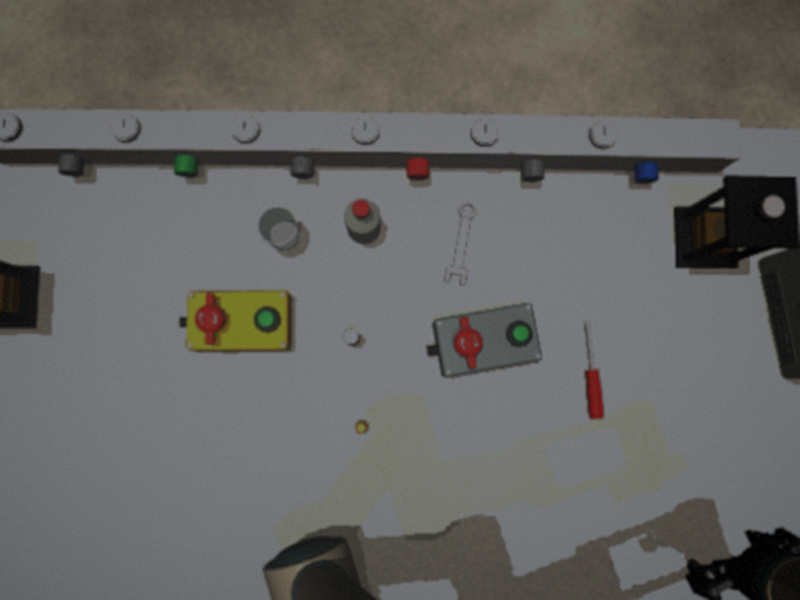

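View pics/side.png

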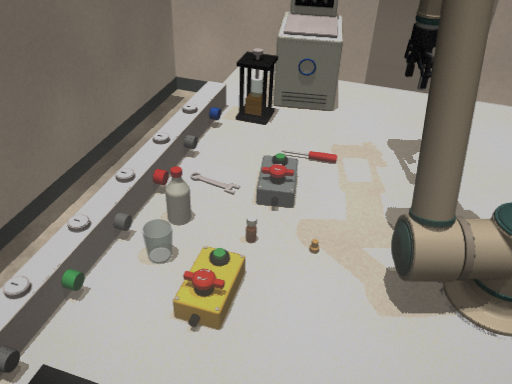

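The yellow box is at left (enlarged top view): head at (210,319), wing tips at about (210,295) and (210,342), green button at (267,319). The grey box, with its head at (468,342), has to be left alone. The vial is near (351,338), the beaker near (283,233) and the bottle near (362,220).

Run:
```python
from h import *
m=np.load("top.npz");s=512/800
for n,uv,z in[("head",(210,317),.097),("green",(267,319),.077),("wa",(210.5,295),.089),("wb",(210,342),.089),("vialtop",(351,336),.07),("cbl",(189,351),.055),("cbr",(288,350),.055),("ctl",(189,292),.055),("ctr",(289,292),.055)]:
    print(n,pix(m,np.array(uv)*s,z).round(4))
st()
q=manip.get_state()["ee_rot"];print(R.from_quat([q[1],q[2],q[3],q[0]]).as_matrix().round(4))
```

```text
head [0.5779 0.2358 0.097 ]
green [0.5775 0.1471 0.077 ]
wa [0.6146 0.2383 0.089 ]
wb [0.5379 0.2364 0.089 ]
vialtop [0.5515 0.0091 0.07  ]
cbl [0.5243 0.2794 0.055 ]
cbr [0.5279 0.1144 0.055 ]
ctl [0.6233 0.2832 0.055 ]
ctr [0.6253 0.1152 0.055 ]
{'clock': 0.1, 'qpos': [-1.252, 0.2765, 1.506, 0.0, 1.3607, -0.121], 'position': [0.2446, -0.5199, 0.2445], 'ee_rot': [-0.0008, 0.9759, 0.2181, -0.0001], 'contact_force': [-0.1582, 0.4539, 0.0059], 'width': 0.0855}
[[ 9.049e-01  4.257e-01 -5.000e-04]
 [ 4.257e-01 -9.049e-01  1.600e-03]
 [ 2.000e-04 -1.600e-03 -1.000e+00]]
```

Call:
{"fn": "step_arm", "kwargs": {
  "moves": [0.35,-0.35,0.02,0.14,1,0.35,-0.35,0.02,0.14,1,0.35,-0.35,0.02,0.14,1,0.35,-0.35,0.02,0.14,1,0.35,-0.35,0.02,0.14,1],
  "force": 20
}}

```text
clock: 0.6
position: [0.3287, -0.2852, 0.2349]
ee_rot: [-0.0, 1.0, -0.0, -0.0]
contact_force: [1.4, 0.3, -0.1]
width: 0.0123
```

Call:
{"fn": "step_arm", "kwargs": {
  "moves": [0.18,-0.47,0,0,1,0.18,-0.47,0,0,1,0.18,-0.47,0,0,1,0.18,-0.47,0,0,1,0.18,-0.47,0,0,1]
}}

```text
clock: 1.1
position: [0.4181, -0.052, 0.2352]
ee_rot: [0.0, 1.0, -0.0, 0.0]
contact_force: [0.8, -0.2, 0.3]
width: -0.0001
```

Call:
{"fn": "step_arm", "kwargs": {
  "moves": [0.18,-0.48,0,0,1,0.18,-0.48,0,0,1,0.18,-0.48,0,0,1,0.18,-0.48,0,0,1,0.18,-0.48,0,0,1]
}}

```text
clock: 1.6
position: [0.5059, 0.1822, 0.235]
ee_rot: [0.0, 1.0, 0.0, -0.0]
contact_force: [0.4, -0.5, -0.5]
width: 0.0002
```

Run:
```python
from h import *
st();a,m=cam("wrist");print(m["W"].round(3))
for P in[(.5779,.2365,.097),(.5775,.1471,.077)]:print(proj(m,P))
cv2.imwrite("pics/w1.png",cv2.resize(a,(800,600),interpolation=2))
```

```text
{'clock': 1.6, 'qpos': [0.2166, 0.2263, 1.6003, -0.0004, 1.3154, 1.7869], 'position': [0.5059, 0.1822, 0.235], 'ee_rot': [0.0002, 1.0, 0.0003, -0.0002], 'contact_force': [0.3544, -0.4715, -0.4933], 'width': 0.0002}
[[ 0.    -0.955 -0.298  0.582]
 [-1.    -0.    -0.001  0.182]
 [ 0.001  0.298 -0.955  0.363]
 [ 0.     0.     0.     1.   ]]
[199.09568729 110.58068534]
[291.51034079 110.70259816]
```

View pics/w1.png

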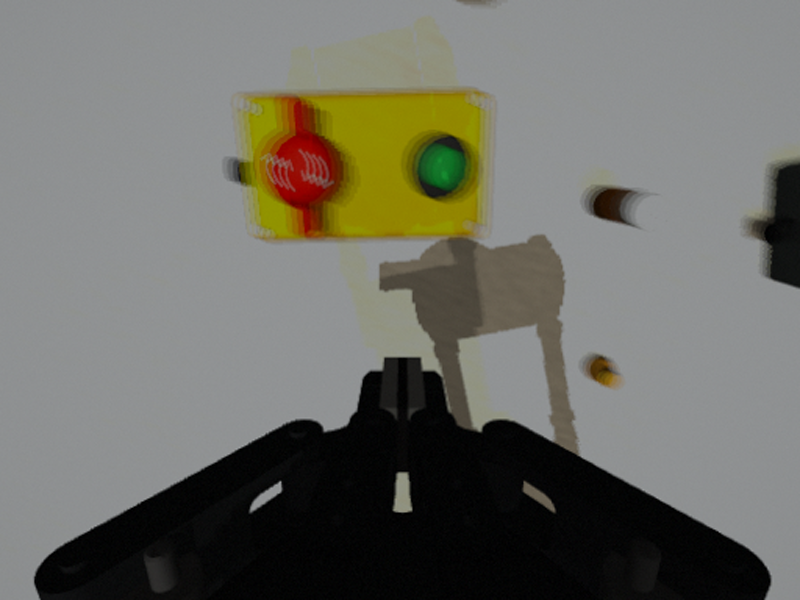

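Motion blur affects this view, with the head near (303,170) and green near (443,166). I'll let the arm settle and look again.

Call:
{"fn": "step_arm", "kwargs": {
  "moves": [0,0,0,0,1,0,0,0,0,1,0,0,0,0,1]
}}

```text
clock: 1.95
position: [0.5052, 0.1789, 0.2351]
ee_rot: [0.0, 1.0, -0.001, -0.0]
contact_force: [-0.9, -0.3, 0.2]
width: -0.0
```

Run:
```python
from h import *
st();a,m=cam("wrist")
for P in[(.5779,.2365,.097),(.5775,.1471,.077)]:print(proj(m,P))
c=a[45:175,130:330];cv2.imwrite("pics/w2.png",cv2.resize(c,(800,520),interpolation=2))
```

```text
{'clock': 1.95, 'qpos': [0.2109, 0.224, 1.6032, -0.0006, 1.3155, 1.7831], 'position': [0.5052, 0.1789, 0.2351], 'ee_rot': [0.0004, 1.0, -0.0006, -0.0005], 'contact_force': [-0.9395, -0.2763, 0.2422], 'width': -0.0}
[195.32047275 109.8648783 ]
[288.05030118 109.83729791]
```

View pics/w2.png

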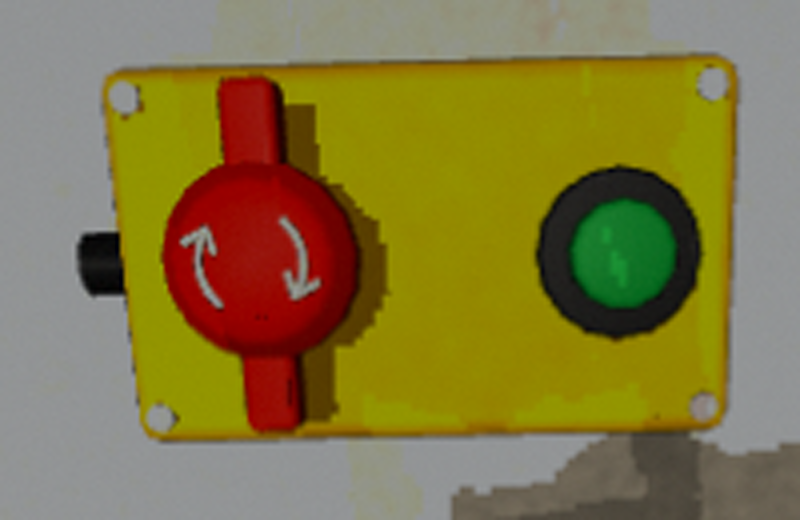

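Run:
```python
from h import *
m=np.load("wrist.npz")
for n,uv,z in[("headtop",(252,259),.097),("dome",(260,258),.083),("green",(622,254),.077),("collar",(619,252),.065),("a_tip",(246,82),.089),("b_tip",(272,428),.089),("a_L",(220,120),.089),("a_R",(276,120),.089),("b_L",(246,400),.089),("b_R",(299,400),.089),("h1",(124,98),.055),("h2",(713,84),.055),("h3",(160,418),.055),("h4",(704,405),.055)]:
    print(n,pix(m,(130+uv[0]/4-.375,45+uv[1]/4-.375),z).round(4))
```

```text
headtop [0.5784 0.239  0.097 ]
dome [0.5784 0.2402 0.083 ]
green [0.5792 0.1501 0.077 ]
collar [0.5796 0.1497 0.065 ]
a_tip [0.6177 0.2395 0.089 ]
b_tip [0.5372 0.2386 0.089 ]
a_L [0.6096 0.2462 0.089 ]
a_R [0.6095 0.233  0.089 ]
b_L [0.5443 0.2447 0.089 ]
b_R [0.5442 0.2314 0.089 ]
h1 [0.6187 0.2793 0.055 ]
h2 [0.6216 0.1253 0.055 ]
h3 [0.5347 0.2778 0.055 ]
h4 [0.5381 0.1235 0.055 ]
```

Call:
{"fn": "step_arm", "kwargs": {
  "moves": [0.146,-0.121,0,0,1,0.146,-0.121,0.04,0,1,0.146,-0.121,0.12,0,1,0.146,-0.121,0.18,0,1,0.146,-0.121,0.2,0,1]
}}

```text
clock: 2.5
position: [0.5767, 0.2386, 0.1318]
ee_rot: [0.001, 1.0, -0.001, -0.003]
contact_force: [-1.2, 0.4, -1.1]
width: -0.0002
```

Call:
{"fn": "step_arm", "kwargs": {
  "moves": [0,0,0,0,1,0,0,0,0,1,0,0,0,0,1]
}}

```text
clock: 2.8
position: [0.5802, 0.2405, 0.1377]
ee_rot: [-0.001, 1.0, -0.0, 0.002]
contact_force: [0.0, 0.5, -0.9]
width: 0.0002
```

Call:
{"fn": "step_arm", "kwargs": {
  "moves": [-0.002,0.002,0.01,0,1,-0.002,0.002,0.02,0,1,-0.002,0.002,0.03,0,1,-0.002,0.002,0.036,0,1,-0.002,0.002,0.036,0,1]
}}

```text
clock: 3.3
position: [0.5774, 0.2395, 0.1164]
ee_rot: [0.0, 1.0, 0.0, -0.001]
contact_force: [-0.5, 0.4, 0.7]
width: -0.0002
```

Call:
{"fn": "step_arm", "kwargs": {
  "moves": [0,0,0,0,1,0,0,0,0,1]
}}

```text
clock: 3.5
position: [0.578, 0.2396, 0.1174]
ee_rot: [-0.0, 1.0, -0.0, 0.0]
contact_force: [0.1, -0.1, 0.7]
width: 0.0002
```

Call:
{"fn": "step_arm", "kwargs": {
  "moves": [0,0,0.003,0,1,0,0,0.006,0,1,0,0,0.009,0,1,0,0,0.012,0,1,0,0,0.014,0,1]
}}

```text
clock: 4.0
position: [0.5779, 0.2396, 0.1108]
ee_rot: [0.0, 1.0, -0.0, 0.0]
contact_force: [-1.1, -0.2, 7.6]
width: 0.0001
```

Call:
{"fn": "step_arm", "kwargs": {
  "moves": [0,0,0.002,0,1,0,0,0.003,0,1,0,0,0.004,0,1]
}}

```text
clock: 4.3
position: [0.5779, 0.2395, 0.1092]
ee_rot: [-0.0, 1.0, 0.0, 0.0]
contact_force: [-1.1, -0.9, 7.3]
width: 0.0001
```

Contact came at about 0.111 as predicted, and the button is yielding at about 7 N. I'll keep pressing slowly.

Call:
{"fn": "step_arm", "kwargs": {
  "moves": [0,0,0.002,0,1,0,0,0.004,0,1,0,0,0.006,0,1,0,0,0.006,0,1]
}}

```text
clock: 4.7
position: [0.5778, 0.2395, 0.1048]
ee_rot: [0.0, 1.0, -0.0, -0.0]
contact_force: [-0.5, -0.2, -0.6]
width: 0.0
```

Call:
{"fn": "step_arm", "kwargs": {
  "moves": [0,0,0.002,0,1,0,0,0.003,0,1,0,0,0.004,0,1,0,0,0.004,0,1]
}}

```text
clock: 5.1
position: [0.5778, 0.2396, 0.1031]
ee_rot: [0.0, 1.0, -0.0, -0.0]
contact_force: [-0.1, 0.3, 0.3]
width: -0.0001
```

Call:
{"fn": "step_arm", "kwargs": {
  "moves": [0,0,-0.03,0,1,0,0,-0.06,0,1,0.04,-0.03,-0.06,0,1,0.074,-0.06,-0.06,0,1,0.074,-0.06,-0.06,0,1]
}}

```text
clock: 5.6
position: [0.6172, 0.2712, 0.1332]
ee_rot: [-0.001, 1.0, 0.0, 0.001]
contact_force: [-0.0, 0.1, -0.3]
width: -0.0002
```

Call:
{"fn": "step_arm", "kwargs": {
  "moves": [0,0,0,0,1,0,0,0,0,1]
}}

```text
clock: 5.8
position: [0.6138, 0.269, 0.1328]
ee_rot: [0.0, 1.0, -0.0, -0.001]
contact_force: [0.3, 1.0, 0.3]
width: 0.0
```

Run:
```python
from h import *
st();a,m=cam("wrist");print([proj(m,P).round(0) for P in[(.612,.2395,.081),(.578,.2395,.089)]])
cv2.imwrite("pics/w3.png",cv2.resize(a,(800,600),interpolation=2))
```

```text
{'clock': 5.8, 'qpos': [0.3094, 0.4905, 1.4511, -0.0004, 1.2018, 1.8804], 'position': [0.6138, 0.269, 0.1328], 'ee_rot': [0.0005, 1.0, -0.0, -0.0008], 'contact_force': [0.2741, 0.9893, 0.3424], 'width': 0.0}
[array([298., 219.]), array([297., 267.])]
```

View pics/w3.png

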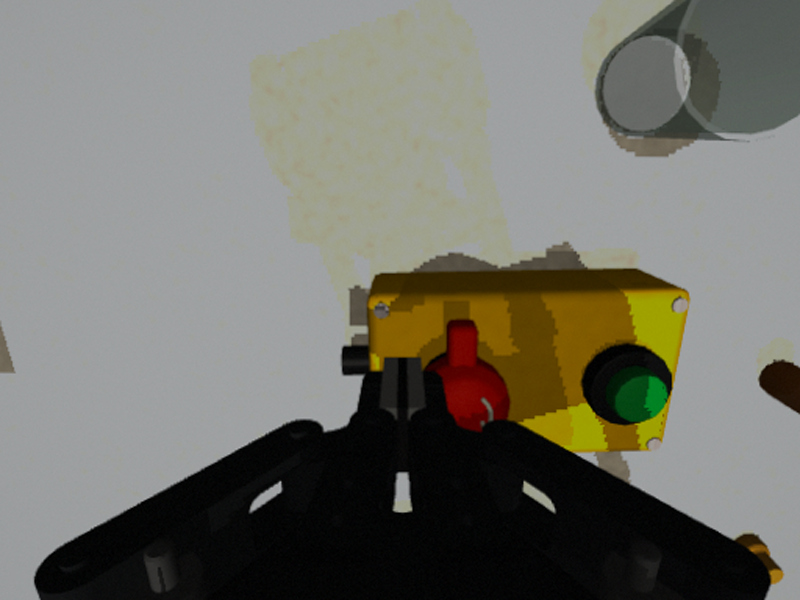

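Call:
{"fn": "step_arm", "kwargs": {
  "moves": [0.005,0,0.03,0,1,0.005,0,0.06,0,1,0.005,0,0.08,0,1,0.005,0,0.09,0,1,0.005,0,0.095,0,1]
}}

```text
clock: 6.35
position: [0.617, 0.2693, 0.0848]
ee_rot: [0.0, 1.0, -0.0, -0.001]
contact_force: [-0.5, 0.0, 0.4]
width: 0.0001
```

Call:
{"fn": "step_arm", "kwargs": {
  "moves": [0,0,0,0,1,0,0.005,0,0,1,0,0.01,0,0,1,0,0.01,0,0,1]
}}

```text
clock: 6.75
position: [0.6176, 0.2642, 0.0863]
ee_rot: [0.0, 1.0, -0.0, 0.0]
contact_force: [0.3, -0.1, -0.4]
width: -0.0003
```

Call:
{"fn": "step_arm", "kwargs": {
  "moves": [0,0.004,0.001,0,1,0,0.008,0.001,0,1,0,0.012,0.002,0,1,0,0.016,0.002,0,1,0,0.02,0.002,0,1]
}}

```text
clock: 7.25
position: [0.6178, 0.2546, 0.0849]
ee_rot: [-0.0, 1.0, -0.0, 0.0]
contact_force: [0.8, 0.7, 0.3]
width: 0.0003
```

Call:
{"fn": "step_arm", "kwargs": {
  "moves": [0,0.003,0,0,1,0,0.006,0,0,1,0,0.009,0,0,1,0,0.012,0,0,1,0,0.012,0,0,1]
}}

```text
clock: 7.75
position: [0.6177, 0.2487, 0.0852]
ee_rot: [-0.0, 1.0, -0.0, 0.0]
contact_force: [1.2, 1.5, 3.2]
width: -0.0001
```

Call:
{"fn": "step_arm", "kwargs": {
  "moves": [0,0.003,0,0,1,0,0.006,0,0,1,0,0.009,0,0,1,0,0.012,0,0,1,0,0.012,0,0,1]
}}

```text
clock: 8.25
position: [0.6175, 0.2423, 0.085]
ee_rot: [0.0, 1.0, -0.0, 0.0]
contact_force: [1.5, 3.4, 1.3]
width: 0.0001
```

Call:
{"fn": "step_arm", "kwargs": {
  "moves": [0,0.003,0,0,1,0,0.006,0,0,1,0,0.008,0,0,1,0,0.008,0,0,1]
}}

```text
clock: 8.65
position: [0.617, 0.2377, 0.0842]
ee_rot: [0.001, 1.0, -0.0, -0.001]
contact_force: [1.0, 1.1, 1.2]
width: -0.0002
```

Call:
{"fn": "step_arm", "kwargs": {
  "moves": [0,0.003,0,0,1,0,0.006,0,0,1,0,0.008,0,0,1,0,0.008,0,0,1]
}}

```text
clock: 9.05
position: [0.6172, 0.2344, 0.0846]
ee_rot: [0.0, 1.0, -0.0, -0.0]
contact_force: [0.2, 2.2, -1.1]
width: -0.0
```

Call:
{"fn": "step_arm", "kwargs": {
  "moves": [0,0.003,0,0,1,0,0.005,0,0,1,0,0.005,0,0,1]
}}

```text
clock: 9.35
position: [0.6174, 0.2319, 0.0848]
ee_rot: [0.0, 1.0, -0.0, 0.0]
contact_force: [0.0, 0.9, 0.2]
width: -0.0003
```

Run:
```python
from h import *
st();a,m=cam("wrist");b,_=cam("side")
c=np.hstack([cv2.resize(a[200:300,200:440],(400,167),interpolation=2)]);d=cv2.resize(b[230:340,150:270],(400,367),interpolation=2)
cv2.imwrite("pics/w4.png",np.vstack([c,d]))
```

```text
{'clock': 9.35, 'qpos': [0.254, 0.5165, 1.5373, -0.0002, 1.0878, 1.825], 'position': [0.6174, 0.2319, 0.0848], 'ee_rot': [0.0001, 1.0, -0.0, 0.0], 'contact_force': [0.0132, 0.8913, 0.2442], 'width': -0.0003}
```

View pics/w4.png

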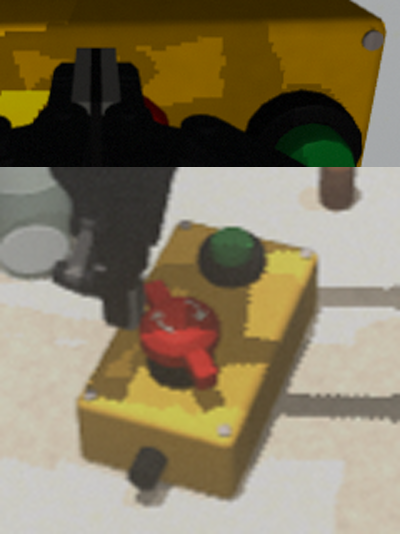

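The side view shows the head well turned, with its collar visible, and the force has fallen to about 1 N, so it looks sprung. I'll give it one more small nudge for margin and then back off the way I came.

Call:
{"fn": "step_arm", "kwargs": {
  "moves": [0,0.003,0,0,1,0,0.003,0,0,1,0,-0.02,0,0,1,0,-0.05,0,0,1,0,-0.08,0,0,1]
}}

```text
clock: 9.95
position: [0.6172, 0.2733, 0.0847]
ee_rot: [0.0, 1.0, -0.0, -0.0]
contact_force: [1.2, 0.4, 1.2]
width: 0.0002
```

Call:
{"fn": "step_arm", "kwargs": {
  "moves": [0,0,0,0,1,0,0,-0.05,0,1,0,0,-0.1,0,1,0,0,-0.13,0,1,0,0,-0.13,0,1]
}}

```text
clock: 10.45
position: [0.6188, 0.2727, 0.1525]
ee_rot: [-0.001, 1.0, 0.0, 0.003]
contact_force: [0.0, -0.2, -0.3]
width: -0.0
```

Call:
{"fn": "step_arm", "kwargs": {
  "moves": [-0.1,0,0,0,1,-0.1,0,0,0,1,-0.1,0,0,0,1,-0.1,0,0,0,1]
}}

```text
clock: 10.85
position: [0.5679, 0.2722, 0.1495]
ee_rot: [0.0, 1.0, 0.0, 0.0]
contact_force: [0.8, 0.4, 0.5]
width: -0.0002
```

Run:
```python
from h import *
st();b,m=cam("side");a,_=cam("wrist")
for z in(.089,.097):
    u=proj(m,(.578,.2393,z));print("top",z,((u-[150,230])*400/120).round(0))
for z in(.081,.089):print([((proj(m,(x,.2393,z))-[150,230])*400/120).round(0) for x in(.536,.62)])
d=cv2.resize(b[230:340,150:270],(400,367),interpolation=2)
cv2.imwrite("pics/w5.png",np.hstack([d,cv2.resize(a,(400,300))[:300].copy() if 0 else cv2.copyMakeBorder(cv2.resize(a,(400,300)),0,67,0,0,0)]))
```

```text
{'clock': 10.85, 'qpos': [0.3368, 0.4201, 1.5293, -0.0004, 1.1916, 1.9075], 'position': [0.5679, 0.2722, 0.1495], 'ee_rot': [0.0001, 1.0, 0.0001, 0.0004], 'contact_force': [0.8099, 0.4151, 0.4804], 'width': -0.0002}
top 0.089 [178. 154.]
top 0.097 [178. 145.]
[array([245., 182.]), array([113., 146.])]
[array([245., 172.]), array([113., 137.])]
```

View pics/w5.png

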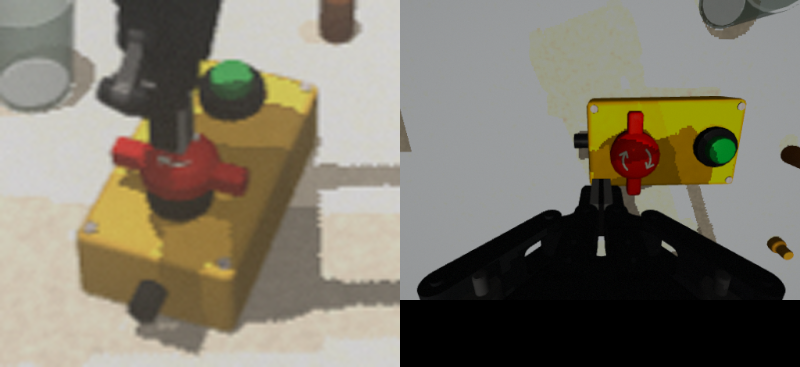

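Both views show the wings back at rest. I'll check the height against the first side picture numerically.

Run:
```python
from h import *
b,_=cam("side");a=cv2.imread("pics/side.png")
def red(f):
    c=f[262:300,180:228].astype(int);return (c[...,2]>90)&(c[...,1]<60)&(c[...,0]<70)
A,B=red(a),red(b)
print("lower edge row/col0,then now",[[int(np.where(M[:,j])[0].max()) if M[:,j].any() else -1 for j in range(6,44,3)] for M in(A,B)])
```

```text
lower edge row/col0,then now [[-1, -1, -1, -1, -1, 27, -1, 27, 25, 24, -1, 24, -1], [-1, -1, 19, 24, 26, 27, 27, 27, 25, 24, 24, 25, 25]]
```

The lower edge of the head matches the untouched state (8 mm of sink would be nearly 3 px), so the stop is out. Next is the green button.

Call:
{"fn": "step_arm", "kwargs": {
  "moves": [0.022,0.08,0,0,1,0.022,0.16,0,0,1,0.022,0.22,0,0,1,0.022,0.245,0,0,1,0.022,0.245,0,0,1]
}}

```text
clock: 11.5
position: [0.5791, 0.1482, 0.1498]
ee_rot: [-0.0, 1.0, -0.001, 0.0]
contact_force: [0.4, 0.3, -0.1]
width: 0.0001
```

Call:
{"fn": "step_arm", "kwargs": {
  "moves": [0,0,0.03,0,1,0,0,0.06,0,1,0,0,0.08,0,1,0,0,0.095,0,1,0,0,0.1,0,1]
}}

```text
clock: 12.0
position: [0.5781, 0.1503, 0.0989]
ee_rot: [-0.0, 1.0, 0.0, -0.001]
contact_force: [-1.4, 0.3, -0.6]
width: 0.0005
```

Call:
{"fn": "step_arm", "kwargs": {
  "moves": [0,0,0,0,1,0,0,0,0,1]
}}

```text
clock: 12.2
position: [0.5788, 0.1498, 0.1002]
ee_rot: [-0.0, 1.0, 0.0, 0.001]
contact_force: [0.8, -0.3, -0.3]
width: -0.0003
```

Contact is expected at 0.091 and the bottom of travel at 0.085.

Call:
{"fn": "step_arm", "kwargs": {
  "moves": [0,0,0.005,0,1,0,0,0.01,0,1,0,0,0.015,0,1,0,0,0.02,0,1,0,0,0.023,0,1]
}}

```text
clock: 12.7
position: [0.5784, 0.1495, 0.0883]
ee_rot: [0.0, 1.0, -0.0, 0.0]
contact_force: [-0.4, -0.0, 2.9]
width: 0.0004
```

Call:
{"fn": "step_arm", "kwargs": {
  "moves": [0,0,0.003,0,1,0,0,0.005,0,1,0,0,0.007,0,1,0,0,0.007,0,1]
}}

```text
clock: 13.1
position: [0.5784, 0.1495, 0.0851]
ee_rot: [0.0, 1.0, 0.0, 0.0]
contact_force: [-0.6, 0.4, 4.0]
width: 0.0002
```

Call:
{"fn": "step_arm", "kwargs": {
  "moves": [0,0,0.001,0,1,0,0,0.002,0,1,0,0,0.002,0,1]
}}

```text
clock: 13.4
position: [0.5784, 0.1495, 0.085]
ee_rot: [0.0, 1.0, 0.0, 0.0]
contact_force: [-2.7, -0.9, 9.3]
width: 0.0002
```

It's at the hard stop: the force rose to 9 N with no further travel. Now I'll retreat upward.

Call:
{"fn": "step_arm", "kwargs": {
  "moves": [0,0,-0.02,0,1,0,0,-0.1,0,1,0,0,-0.2,0,1,0,0,-0.3,0,1,0,0,-0.34,0,1]
}}

```text
clock: 13.9
position: [0.5805, 0.15, 0.2593]
ee_rot: [-0.001, 1.0, 0.0, 0.004]
contact_force: [0.5, -0.3, 0.3]
width: -0.0003
```

Call:
{"fn": "step_arm", "kwargs": {
  "moves": [-0.15,0.05,0,0,1,-0.25,0.05,0,0,1,-0.25,0.05,0,0,1,-0.25,0.05,0,0,1,-0.25,0.05,0,0,1]
}}

```text
clock: 14.4
position: [0.4534, 0.1246, 0.2542]
ee_rot: [-0.0, 1.0, 0.0, 0.001]
contact_force: [0.3, -1.0, 0.3]
width: -0.0003
```

Run:
```python
from h import *
st();b,_=cam("side");t,_=cam("top")
cv2.imwrite("pics/f.png",np.vstack([cv2.resize(t,(400,300)),cv2.resize(b,(400,300))]))
```

```text
{'clock': 14.4, 'qpos': [0.1202, 0.1105, 1.6982, -0.0001, 1.331, 1.691], 'position': [0.4534, 0.1246, 0.2542], 'ee_rot': [-0.0001, 1.0, 0.0, 0.0009], 'contact_force': [0.3104, -1.0415, 0.3185], 'width': -0.0003}
```

View pics/f.png

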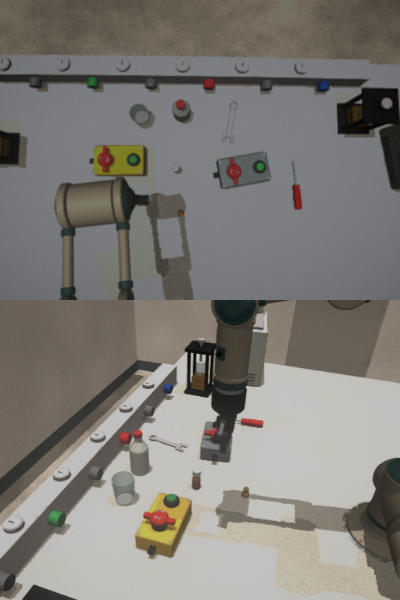

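Everything stands as before: the yellow head at (107,159) is out with its wings at rest, the green button is out, and the arm is clear. I'm handing the job in.

```bash
python3 -c "
from h import *
job.sign_off();st()"
```

```text
the job is handed in; nothing more can be done
the job is handed in; nothing more can be done
```

The emergency stop test on the yellow box is done in the order asked, and the job was handed in at about 14.4 s of the 54 s allowed. All contact was with shut fingertips, and nothing was gripped.

- **Red button pressed:** it yielded at about 7 N and snapped in. The force then fell to zero, which is how I judged that it had latched.
- **Wing pushed clockwise:** the sideways force peaked at about 3.4 N, and dropped to about 1 N as the head turned through roughly 0.7 rad (estimated from the finger position). After I backed off, the side picture showed the wings back at rest. The lower edge of the head was at its original height, so the button was out before I touched the green one.
- **Green button pressed:** it went down to its hard stop. The force rose from 4 N to 9.3 N with no further travel.

The last pictures showed the yellow head and green button out, the grey box and loose things where they were, and the arm clear. The force reading was about 1 N, within its usual noise. No check failed or disagreed, but the joint readings themselves are not available, so latching, release and re-arming are judged from forces and pictures only. The state read right after hand-in was refused, so there is no reading from after it.

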